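# Restock the refill hook in nesting order

### The arm

A 7-joint arm with a two-finger parallel gripper is mounted at the origin on the work surface. World frame = base frame: x ahead of the robot, y to its left, z up, the work surface at z = 0. Lengths are in m, angles in rad, forces in N, time in s.
With the tool pointing down it reaches from about 0.4 to 0.85 m from the base axis. Payload 10.4 kg.
Tool frame: the origin (TCP) lies between the finger pads; the fingertips stand 22 mm ahead of it and the grasp point (between the pads) lies 3 mm ahead of it (robot.tips_ahead is the distance from the TCP to the fingertips, in m); z points along the fingers, y is the line along which they close (so a half turn about z gives the same grasp; the last joint's range is limited). The gripper opens to 85 mm and grips with 20 to 120 N. Pads are 22 mm wide; open, the fingers measure 114 mm over their backs; the gripper's body (76 mm by 85 mm) begins 54 mm behind the grasp point. The pads swing forward as they close: fully open they stand 13 mm farther back than shut.
Start: joints at [1.216, 0.332, -0.065, 1.46, 0.022, 1.35, -0.088], TCP at [0.204, -0.591, 0.253] pointing down, gripper open.
Joint ranges: [-2.6, 2.6], [-0.5, 2.12], [-1.47, 1.34], [0.16, 2.42], [-1.27, 4.41], [0.06, 2.06], [-2.6, 2.6]. Speed limits (rad/s): [2.22, 2.22, 2.79, 2.79, 3.14, 3.14, 3.14].

### API

Orientations are given as a 3x3 rotation matrix whose columns are the frame's x, y, z axes.
In Python, from bench import robot gives the robot as it stands. The module is installed in compiled form; this text tells all that it offers.
- The arm moves only by the shell command python3 -m jog 'ROWS' [FORCE]. ROWS is JSON, a list of rows, each a list of 7 numbers: the turn, a rotation vector about the world's x, y, z in degrees, then the shift along the world's x, y, z in cm, then the opening, from 0 (shut) to 1 (fully open). A call has exactly 5 rows; each row shifts and turns the commanded pose from where the row before left it; what a row does not reach is not made up. A row lasts 1/8 s, in which the tool goes at most 62.5 mm and 10.7 degrees, less where a joint would pass 70% of its speed; a pose out of reach is approached as far as the arm can. A call is refused whole if a number of a shift passes 6.25 or a number of a turn 10.7, either way. A call with a gripper value outside its range is refused whole. The fingers move at their own pace and stop on an object; FORCE is the grip in N (left out, the last holds). Time passes only in rows, so rows that do not move let the fingers close, or fill a call up. It gives the time, the measured TCP pose, the force, the opening and the grip force at its end, in the units of the state.
- robot.sense(): the state, without advancing time (a new reading comes with each control period).
- robot.snapshot(name): name is "scene" or "top"; returns a dict with "img" (420x560x3 uint8, blue, green, red), "fx", "fy", "cx", "cy" (pixels), "distortion" ([k1, k2, p1, p2, k3] as OpenCV has them; the pictures are not rectified), "world_to_cam" (4x4, takes a point from world to camera coordinates). Camera axes: x right, y down, z forward; pixel columns grow to the right and rows downward; lengths in m; the calibration is good to about 2 mm. A picture is of the moment at which its call begins. There is no depth.
- robot.sign_off(): hands the job in; it is judged then, once.
Trained networks look in a picture, given as the dict that the camera call returned (one of the last four; its "shot" number tells which), for a name from the list of things; names that differ only in an ending like _2 or _b are one class to them, and where a whole thing is asked for, a point or a joint stands for the part that bears it (a point fixed in the world has none). Each returns a list of dicts, best first, with "score" (0 to 1); they miss things now and then, are a little off and sometimes report something else, mostly with a low value. They report only what shows in the picture. A call takes as long as a camera call.
- robot.find_in(picture, target): "box" ([left, top, right, bottom] in pixels, round what is visible of it).
The state is a dict: "clock": time; "qpos": joint angles; "dq": joint speeds; "tau": joint torques, N m; "position": TCP position; "orientation": TCP orientation; "wrist_force": force on the tool from outside, world axes, zero at the start; "wrist_torque": the same for the moment, N m; "gripper_width": finger opening in m; "finger_force": force on a finger pad.
Only numpy, scipy, OpenCV 4.12 (cv2) and the standard library are available. Lean on these libraries where they do the work, as an engineer would, in place of code of your own. Each camera call takes 0.05 s, during which the arm holds its last target. There are 200 camera calls.

### The job

Hang the three refill cassettes on the hook arm, red first at the back, then yellow, then blue in front, each upright, its back towards the post and its boss nested flush in the one before. Push each one home along the arm until the orange spring pad gives by about half of its travel, gently, never squashing the pad to its stop, then let go. Leave the grey spare cassette and everything else on the bench where it is.

Things in the scene. Friction and masses are not known exactly. Their poses are not given: they have to be found in the camera images.
- stand: Fixed hook stand, foot 12 mm thick, 100 (x) by 120 mm (y). Origin on the table below the root of the arm; the arm runs from the root along the stand's -x, y is across, z up. Post at the root 24 mm wide, 152 mm tall. A cassette resting on the arm by the top of its slot has its underside 78 mm above the table. Each rubs on the arm with 1 to 2 N, more if pressed down or sideways.
- hook_end (a point): Point on the axis of the round steel arm (8 mm diameter, level, axis 140 mm above the table), 150 mm from the root. From here the end turns up: 6 mm further out it has risen 5 mm (top of the tip 149 mm above the table, foremost point 160 mm from the root).
- pad (a joint): Orange square spring pad, 34 mm, around the rear of the arm, centred 10 mm below its axis. Value in m: 0 free, 0.008 squashed onto its stop; 1.5 N per mm, no preload. It sits before a brass collar locked on the arm: the free pad's front face is 40 to 60 mm from the root, a place that differs each time and is not reported. Let go, a hung cassette keeps it slightly pressed by rubbing.
- red: Red refill cassette, body 22 thick (x), 50 wide (y), 76 mm tall, 80 to 170 g, standing on the table. Origin: centre of the underside; x out of its back, z up. Hang slot right through in x, on the centre line, 13 mm wide, from 44 to 66 mm above the underside. Flat back; in the front (-x) a square pocket 34 mm wide, 8 mm deep, centred 22 mm above the underside.
- yellow: Yellow cassette: body, mass, slot, origin and axes as the red one. On the back (+x) a round grey boss 32 mm in diameter, 6 mm long, its outer 4 mm tapering to 28 mm, centred 22 mm above the underside: it fits red's pocket. In the front a square pocket 26 mm wide, 8 mm deep, at the same height.
- blue: Blue cassette: body, mass, slot, origin and axes as the red one. On the back (+x) a round grey boss 24 mm in diameter, 6 mm long, its outer 4 mm tapering to 20 mm, centred 22 mm above the underside: it fits yellow's pocket. Plain front with a white label.
- grey: Grey spare cassette, same body and boss as the blue one; not part of the job. Origin: centre of the underside.
- jar_green: Bystander: green paint jar, 44 mm in diameter, 55 mm tall. Origin: centre of the underside.
- jar_white: Bystander: clear paint jar with white cap, 48 mm in diameter, 55 mm tall. Origin: centre of the underside.
- sander: Bystander: yellow sanding block 75 x 32 x 30 mm. Origin: centre of the underside.
- tape: Bystander: roll of tape lying flat, 90 mm in diameter, 18 mm tall. Origin: centre of the underside.
- primer: Bystander: white spray can, 52 mm in diameter, 140 mm tall. Origin: centre of the underside.
- driver: Bystander: screwdriver lying on the table. Origin: under its middle.
- cup: Bystander: open white cup, 76 mm in diameter, 90 mm tall. Origin: centre of the underside.

How it is judged:
By the outcome, as a careful person would: the job done as asked, in the order asked, and still so for the second after the job is handed in, with the robot touching nothing.
It also fails if it takes over 72 s, if anything falls off the work surface, if the arm or the gripper's body presses on something with over 40 N, if the wrist force passes 120 N, or if a joint passes its speed limit or range.

## Working session

There is one attempt and no reset: what is moved stays moved. The work goes in short steps, Python scripts to look and compute and a shell command to move; the robot and the scene stay as the last step left them, time stands still between calls to the robot, and variables do not carry over. Pictures are saved under pics/ and viewed, at most 10 in all, crops included, and the job is handed in when it is done.

```bash
mkdir -p pics
cat > h.py <<'E'
import numpy as np,cv2
from bench import robot
def K(s): return np.array([[s["fx"],0,s["cx"]],[0,s["fy"],s["cy"]],[0,0,1.]])
def ray(s,uv):
    p=cv2.undistortPoints(np.array([[uv]],float),K(s),np.array(s["distortion"],float))[0,0]
    T=np.array(s["world_to_cam"]);R=T[:3,:3];c=-R.T@T[:3,3]
    return c,R.T@np.array([p[0],p[1],1])
def at_z(s,uv,z):
    c,d=ray(s,uv);return c+d*(z-c[2])/d[2]
def proj(s,P):
    T=np.array(s["world_to_cam"]);r,_=cv2.Rodrigues(T[:3,:3])
    return cv2.projectPoints(np.array(P,float).reshape(-1,1,3),r,T[:3,3],K(s),np.array(s["distortion"],float))[0][:,0]
E
python3 - <<'E'
from h import *
np.set_printoptions(precision=3,suppress=True)
st=robot.sense();print(st["clock"],st["position"],st["orientation"],st["gripper_width"])
for n in("scene","top"):
    s=robot.snapshot(n);cv2.imwrite(f"pics/{n}0.png",s["img"])
    c,_=ray(s,(280,210));print(n,c)
    for t in["stand","pad","red","yellow","blue","grey","jar_green","jar_white","sander","tape","primer","driver","cup"]:
        print(t,[(np.round(d["box"]).astype(int).tolist(),round(d["score"],2)) for d in robot.find_in(s,t)[:2]])
E
```

```text
0.0 [ 0.203 -0.591  0.253] [[ 0.945  0.326 -0.001]
 [ 0.326 -0.945  0.001]
 [-0.    -0.001 -1.   ]] 0.08548612460377038
scene [ 1.131 -0.281  0.997]
stand [([274, 193, 335, 307], 0.6)]
pad [([289, 226, 307, 242], 0.66), ([271, 197, 332, 309], 0.59)]
red [([167, 278, 194, 309], 0.66)]
yellow [([345, 161, 367, 188], 0.77)]
blue [([141, 231, 166, 256], 0.84)]
grey [([346, 160, 369, 190], 0.73), ([372, 204, 396, 233], 0.57)]
jar_green [([182, 201, 202, 226], 0.54)]
jar_white [([276, 152, 296, 180], 0.81), ([72, 248, 109, 299], 0.48)]
sander [([388, 157, 414, 184], 0.76)]
tape [([392, 236, 427, 267], 0.95)]
primer [([94, 296, 132, 344], 0.72), ([346, 160, 368, 190], 0.62)]
driver []
cup [([415, 178, 445, 223], 0.79), ([187, 203, 202, 226], 0.7)]
top [ 0.461 -0.002  1.242]
stand [([245, 140, 286, 210], 0.9)]
pad [([108, 164, 141, 187], 0.73)]
red [([353, 174, 374, 190], 0.49), ([108, 163, 140, 188], 0.33)]
yellow [([157, 227, 182, 240], 0.5)]
blue [([363, 228, 384, 241], 0.59), ([322, 249, 339, 261], 0.46)]
grey [([324, 251, 337, 267], 0.57), ([362, 230, 383, 239], 0.55)]
jar_green [([321, 250, 339, 264], 0.59), ([164, 171, 187, 181], 0.57)]
jar_white [([215, 264, 234, 280], 0.82)]
sander [([120, 218, 135, 238], 0.88)]
tape [([156, 130, 188, 160], 0.52)]
primer [([405, 158, 440, 181], 0.74)]
driver [([413, 200, 441, 269], 0.66)]
cup [([247, 141, 290, 211], 0.75), ([108, 162, 141, 188], 0.65)]
```

Run:
```python
import cv2
a=cv2.imread("pics/top0.png")[115:295,90:450];cv2.imwrite("pics/top0c.png",cv2.resize(a,(800,400),interpolation=cv2.INTER_CUBIC))
a=cv2.imread("pics/scene0.png")[140:350,70:450];cv2.imwrite("pics/scene0c.png",cv2.resize(a,(798,441),interpolation=cv2.INTER_CUBIC))
```

```text
(no output)
```

View pics/top0c.png

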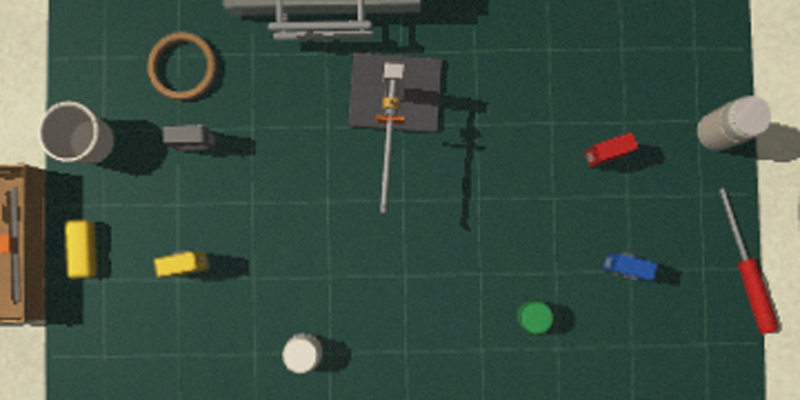

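View pics/scene0c.png

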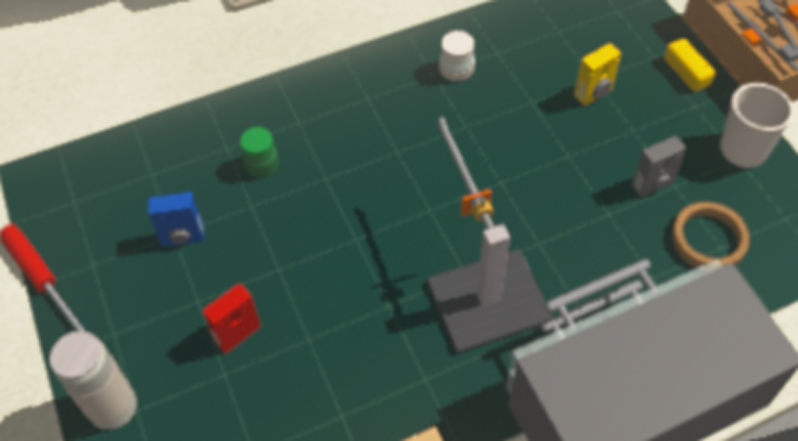

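The top view shows the arm running from the post at crop (394,70) to its tip at (383,212). Red is at (611,149), blue (631,266), yellow (181,263) and grey (187,137). In the scene view the bosses face the camera, so the backs point roughly world +x. Next I'll fit the poses.

```bash
cat > fit.py <<'E'
from h import *
from scipy.optimize import minimize
def box(x,y,a,z0=0):
    c,s=np.cos(a),np.sin(a)
    return [(x+c*i-s*j,y+s*i+c*j,z) for i in(-.011,.011) for j in(-.025,.025) for z in(z0,z0+.076)]
def mask(s,name,bx):
    h=cv2.cvtColor(s["img"],cv2.COLOR_BGR2HSV).astype(int);H,S,V=h[...,0],h[...,1],h[...,2]
    m={"red":((H<8)|(H>172))&(S>130)&(V>60),"yellow":(H>18)&(H<34)&(S>110)&(V>70),"blue":(H>100)&(H<128)&(S>110)&(V>50)}[name]
    o=np.zeros_like(m);l,t,r,b=[int(v) for v in bx];o[t-4:b+5,l-4:r+5]=m[t-4:b+5,l-4:r+5]
    return o.astype(np.uint8)
def soft(s,P,sh,k=8):
    l,t=sh[0];w,h=sh[1];p=(proj(s,P)-[l,t]+.5)*k
    im=np.zeros((h*k,w*k),np.uint8);cv2.fillConvexPoly(im,cv2.convexHull(np.round(p).astype(np.int32)),1)
    return cv2.resize(im.astype(np.float32),(w,h),interpolation=cv2.INTER_AREA)
def fit(views,x0,z0=0):
    def cost(q):
        e=0
        for s,m in views:
            ys,xs=np.nonzero(m);l,t=xs.min()-8,ys.min()-8;w,h=xs.max()+9-l,ys.max()+9-t
            e+=np.abs(soft(s,box(q[0],q[1],q[2],z0),((l,t),(w,h)))-m[t:t+h,l:l+w]).sum()/m.sum()
        return e
    best=None
    for a in np.arange(-.9,.91,.15):
        sim=np.array([[*x0,a],[x0[0]+.01,x0[1],a],[x0[0],x0[1]+.01,a],[*x0,a+.15]])
        r=minimize(cost,[*x0,a],method="Nelder-Mead",options=dict(initial_simplex=sim,maxiter=90))
        if best is None or r.fun<best.fun:best=r
    return best
E
python3 - <<'E'
from fit import *
np.set_printoptions(precision=4,suppress=True)
T=robot.snapshot("top");S=robot.snapshot("scene")
B={"red":((353,174,378,190),(167,278,194,309)),"yellow":((157,227,185,240),(345,161,367,188)),"blue":((360,227,388,242),(141,231,166,256))}
for n,(bt,bs) in B.items():
    mt,ms=mask(T,n,bt),mask(S,n,bs)
    x0=at_z(T,((bt[0]+bt[2])/2,(bt[1]+bt[3])/2),.06)[:2]
    for v in([(T,mt),(S,ms)],[(T,mt)],[(S,ms)]):
        r=fit(v,x0);print(n,r.x[:2],np.degrees(r.x[2]).round(1),round(r.fun,3))
# arm line in top image: bright centroid over rows
g=cv2.cvtColor(T["img"],cv2.COLOR_BGR2GRAY).astype(float)
pts=[]
for v in range(172,214):
    w=g[v,255:275];w=np.clip(w-np.median(w)-15,0,None)
    if w.sum()>20: pts.append((v,255+(w*np.arange(20)).sum()/w.sum(),w.sum()))
P=np.array([at_z(T,(u,v),.144) for v,u,_ in pts])
print(np.c_[[p[0] for p in pts],[p[1] for p in pts],[p[2] for p in pts],P[:,:2]][::3]); print(np.c_[[p[0] for p in pts],[p[2] for p in pts]][-5:])
for n,uv,z in(("post",((394/2.222+90),(70/2.222+115)),.152),("tip",(383/2.222+90,212/2.222+115),.147),("pad",(391/2.222+90,119/2.222+115),.147)):print(n,at_z(T,uv,z))
for n,b in dict(grey=(162,171,188,183),cup=(108,163,141,188),primer=(405,158,440,181),sander=(120,218,135,238),jg=(321,250,339,264),jw=(215,264,234,280)).items():print(n,at_z(T,((b[0]+b[2])/2,(b[1]+b[3])/2),.05))
E
```

```text
red [ 0.6089 -0.2711] 17.2 0.244
red [ 0.6094 -0.2715] 17.7 0.138
red [ 0.6068 -0.2708] 17.6 0.062
yellow [0.4704 0.2871] 9.4 0.423
yellow [0.4713 0.2879] 10.2 0.127
yellow [0.4672 0.2881] 10.2 0.222
blue [ 0.4566 -0.2915] -15.3 0.439
blue [ 0.457  -0.2923] -15.5 0.169
blue [ 0.4537 -0.2911] -14.2 0.206
[[172.     264.4315 146.       0.627    0.0156]
 [175.     264.3542 144.       0.619    0.0159]
 [178.     264.1313 167.5      0.6111   0.0167]
 [181.     263.8678 174.       0.6032   0.0175]
 [184.     263.5714 168.       0.5953   0.0184]
 [187.     263.406  149.       0.5873   0.019 ]
 [190.     263.2733 150.       0.5794   0.0195]
 [193.     262.873  189.       0.5716   0.0206]
 [196.     262.7125 160.       0.5637   0.0212]
 [199.     262.4586 157.       0.5558   0.022 ]
 [202.     262.3052 154.       0.5479   0.0225]
 [205.     262.128  125.       0.5401   0.0231]
 [208.     261.661  118.       0.5322   0.0245]]
[[206. 160.]
 [207. 112.]
 [208. 118.]
 [209. 142.]
 [210.  59.]]
post [0.6931 0.0068 0.152 ]
tip [0.5257 0.0227 0.147 ]
pad [0.6356 0.0114 0.147 ]
grey [0.6317 0.273  0.05  ]
cup [0.6391 0.4192 0.05  ]
primer [ 0.6415 -0.4403  0.05  ]
sander [0.4884 0.4098 0.05  ]
jg [ 0.3959 -0.164   0.05  ]
jw [0.3597 0.1345 0.05  ]
```

Arm yaw is about -5.4°, along y = 0.0198 - 0.094(x - 0.579). All the fits agree with the given sizes and reach, so I'm moving to red.

```bash
python3 -m jog '[[0,0,-0.8,4.05,3.2,0,1],[0,0,-0.8,4.05,3.2,0,1],[0,0,0,4.05,3.2,0,1],[0,0,0,4.05,3.2,0,1],[0,0,0,4.05,3.2,0,1]]' 40
python3 -m jog '[[0,0,0,4.05,3.2,0,1],[0,0,0,4.05,3.2,0,1],[0,0,0,4.05,3.2,0,1],[0,0,0,4.05,3.2,0,1],[0,0,0,4.05,3.2,0,1]]'
python3 -m jog '[[0,0,0,0,0,-3,1],[0,0,0,0,0,-3,1],[0,0,0,0,0,-3,1],[0,0,0,0,0,0,1],[0,0,0,0,0,0,1]]'
python3 - <<'E'
from h import *
s=robot.sense();print(robot.tips_ahead,np.degrees(np.arctan2(s["orientation"][1][0],s["orientation"][0][0])),s["gripper_width"])
a=robot.snapshot("scene");cv2.imwrite("pics/s1.png",cv2.resize(a["img"][200:350,100:300],(800,600),interpolation=cv2.INTER_CUBIC))
E
```

```text
clock: 2.12
position: [0.4073, -0.4298, 0.2536]
orientation: [[0.954, 0.299, 0.0], [0.299, -0.954, -0.0], [0.0, 0.001, -1.0]]
wrist_force: [0.5, -0.3, 0.6]
gripper_width: 0.0855
finger_force: 0.0
clock: 2.75
position: [0.6098, -0.27, 0.2535]
orientation: [[0.954, 0.299, 0.0], [0.299, -0.954, -0.0], [0.0, 0.0, -1.0]]
wrist_force: [0.5, -0.4, 0.4]
gripper_width: 0.0854
finger_force: 0.0
clock: 3.38
position: [0.6092, -0.2712, 0.1648]
orientation: [[0.954, 0.299, 0.001], [0.299, -0.954, -0.001], [0.001, 0.001, -1.0]]
wrist_force: [0.1, -1.3, 1.0]
gripper_width: 0.0852
finger_force: 0.0
0.022 17.399993894455218 0.08515469962733448
```

View pics/s1.png

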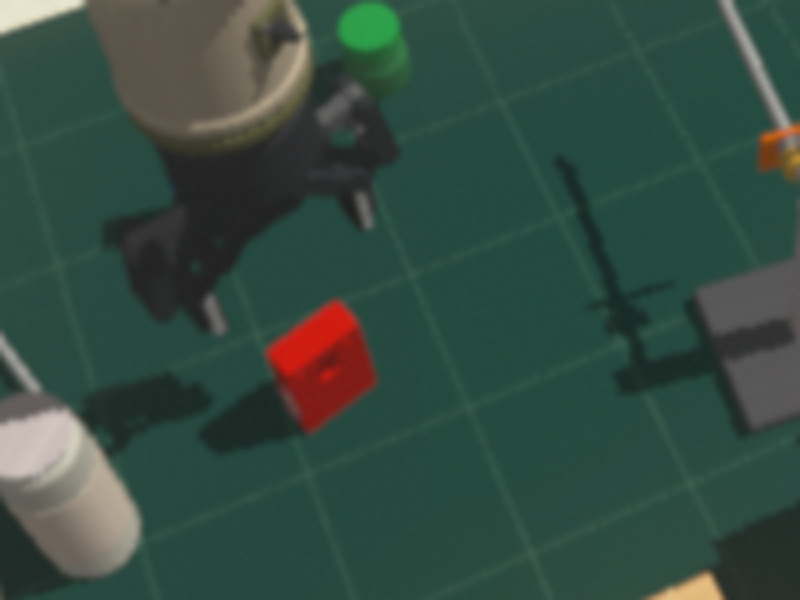

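The fingers at (215,315) and (365,210) straddle red, whose top is at (315,335). I'll descend and grip.

```bash
python3 -m jog '[[0,0,0,0,0,-3,1],[0,0,0,0,0,-3,1],[0,0,0,0,0,-3,1],[0,0,0,0,0,-2,1],[0,0,0,0,0,-0.1,1]]' 40
python3 -m jog '[[0,0,0,0,0,0,0.4],[0,0,0,0,0,0,0.3],[0,0,0,0,0,0,0.3],[0,0,0,0,0,0,0.2],[0,0,0,0,0,0,0.2]]' 40
python3 -m jog '[[0,0,0,0,0,0,0.2],[0,0,0,0,0,0,0.2],[0,0,0,0,0,2,0.2],[0,0,0,0,0,3,0.2],[0,0,0,0,0,3,0.2]]' 40
python3 - <<'E'
from h import *
s=robot.sense();print(s["wrist_torque"],s["position"])
E
```

```text
clock: 4.05
position: [0.6083, -0.2708, 0.0518]
orientation: [[0.954, 0.299, -0.001], [0.299, -0.954, 0.0], [-0.001, -0.001, -1.0]]
wrist_force: [0.1, 0.8, 0.6]
gripper_width: 0.0851
finger_force: 0.0
clock: 4.68
position: [0.6095, -0.2712, 0.0539]
orientation: [[0.954, 0.299, 0.002], [0.299, -0.954, -0.001], [0.002, 0.002, -1.0]]
wrist_force: [-0.9, -0.7, 6.6]
gripper_width: 0.0496
finger_force: 42.2
clock: 5.3
position: [0.6086, -0.2709, 0.1344]
orientation: [[0.954, 0.299, 0.0], [0.299, -0.954, -0.0], [0.0, 0.0, -1.0]]
wrist_force: [0.1, 0.7, -1.9]
gripper_width: 0.0494
finger_force: 41.7
[-0.02334868 -0.00331008  0.01603059] [ 0.60857335 -0.27088281  0.13440013]
```

```bash
python3 -m jog '[[0,0,-3.8,-3.2,4.5,0.6,0.2],[0,0,-3.8,-3.2,4.5,0,0.2],[0,0,-3.8,-3.2,4.5,0,0.2],[0,0,-3.8,-3.2,4.5,0,0.2],[0,0,-3.8,0,4,0,0.2]]' 
python3 -m jog '[[0,0,-3.8,0,4,0,0.2],[0,0,0,0,4,0,0.2],[0,0,0,0,0,0,0.2],[0,0,0,0,0,0,0.2],[0,0,0,0,0,0,0.2]]'
python3 - <<'E'
from fit import *
np.set_printoptions(precision=4,suppress=True)
st=robot.sense();print(st["wrist_force"],st["position"])
T=robot.snapshot("top");S=robot.snapshot("scene")
x0=st["position"][:2];b=proj(S,box(x0[0],x0[1],-.094,.0875));bx=[*b.min(0),*b.max(0)]
m=mask(S,"red",bx);r=fit([(S,m)],x0,.0875);print(r.x,r.fun)
cv2.imwrite("pics/s2.png",cv2.resize(S["img"][130:280,220:420],(800,600),interpolation=cv2.INTER_CUBIC))
E
```

```text
clock: 5.92
position: [0.4788, -0.0499, 0.1395]
orientation: [[1.0, -0.03, 0.0], [-0.03, -1.0, -0.002], [0.0, 0.002, -1.0]]
wrist_force: [0.8, 0.1, -1.2]
gripper_width: 0.0495
finger_force: 42.0
clock: 6.55
position: [0.4807, 0.0279, 0.1386]
orientation: [[0.995, -0.096, 0.0], [-0.096, -0.995, -0.001], [0.0, 0.001, -1.0]]
wrist_force: [0.4, 0.4, -0.4]
gripper_width: 0.0494
finger_force: 42.1
[ 0.3866  0.4183 -0.3633] [0.4807 0.0279 0.1386]
[0.481  0.0307 0.5185] 0.21104651162790697
```

View pics/s2.png

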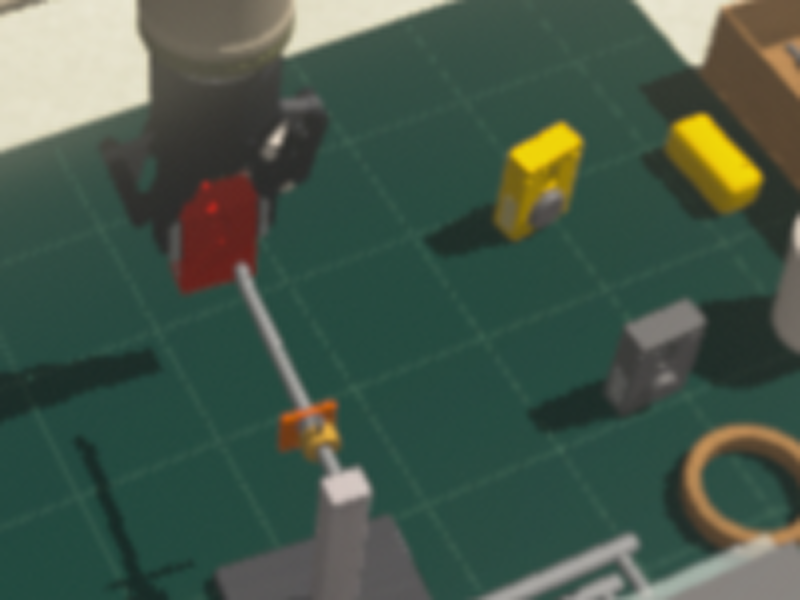

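Red is held upright in front of the tip, which shows at crop (242,268). I'll check the arm line by triangulating from the scene view.

Run:
```python
from h import *
np.set_printoptions(precision=4,suppress=True)
S=robot.snapshot("scene")
print("tip seen",242/4+220,268/4+130)
# arm line in scene: per row centroid, at z=.140 (mid silhouette)
g=cv2.cvtColor(S["img"],cv2.COLOR_BGR2GRAY).astype(float)
P=[]
for v in range(202,230):
    uc=280.5+(v-197)*(300-242)/(395-268); a=int(uc)-6;w=g[v,a:a+14];w=np.clip(w-np.median(w)-12,0,None)
    if w.sum()>15:
        u=a+(w*np.arange(14)).sum()/w.sum();p=at_z(S,(u,v),.140);P.append((p[0],p[1]))
P=np.array(P);f=np.polyfit(P[:,0],P[:,1],1);print(f,"y at .5794",np.polyval(f,.5794),np.abs(np.polyval(f,P[:,0])-P[:,1]).max(),P[::5])
print("tip scene z=.147",at_z(S,(280.5,197),.147))
for s in(.04,.05,.06,.15,.16):
    p=np.array([.686-.9956*s,.0098+.0936*s,.14 if s<.155 else .146]);print(s,(proj(S,[p])[0]-[220,130])*4)
# pad top corners in scene crop (279,414),(336,401) z=.147
for c in((279,414),(336,401)):print("pad",at_z(S,(c[0]/4+220,c[1]/4+130),.147))
```

```text
tip seen 280.5 197.0
[-0.0917  0.0734] y at .5794 0.020270043306755595 0.000296903213654387 [[0.5404 0.0237]
 [0.5564 0.0224]
 [0.5722 0.0211]
 [0.5875 0.0193]
 [0.6027 0.018 ]
 [0.6178 0.0168]]
tip scene z=.147 [0.53   0.0246 0.147 ]
0.04 [312.8151 427.2863]
0.05 [306.3659 413.5114]
0.06 [299.9851 399.8826]
0.15 [245.4705 283.4572]
0.16 [239.88   265.0072]
pad [ 0.634  -0.0022  0.147 ]
pad [0.6398 0.0313 0.147 ]
```

```bash
python3 -m jog '[[0,0,0.1,0.6,0.05,0.2,0.2],[0,0,0,1,-0.09,0,0.2],[0,0,0,1,-0.09,0,0.2],[0,0,0,1,-0.09,0,0.2],[0,0,0,1,-0.09,0,0.2]]' 
python3 -m jog '[[0,0,0,0.8,-0.07,0,0.2],[0,0,0,0.8,-0.07,0,0.2],[0,0,0,0.8,-0.07,0,0.2],[0,0,0,0.8,-0.07,0,0.2],[0,0,0,0,0,0,0.2]]'
```

```text
clock: 7.32
position: [0.5273, 0.0259, 0.1402]
orientation: [[0.996, -0.092, -0.0], [-0.092, -0.996, 0.0], [-0.0, -0.0, -1.0]]
wrist_force: [-0.2, 0.3, -2.4]
gripper_width: 0.0496
finger_force: 42.1
clock: 7.95
position: [0.5591, 0.023, 0.1403]
orientation: [[0.996, -0.092, 0.0], [-0.092, -0.996, 0.0], [0.0, -0.0, -1.0]]
wrist_force: [0.1, -0.3, -1.4]
gripper_width: 0.0495
finger_force: 42.1
```

```bash
python3 -m jog '[[0,0,0,0.5,-0.13,-0.4,0.2],[0,0,0,0.5,-0.05,-0.35,0.2],[0,0,0,0,0,0,0.2],[0,0,0,0,0,0,0.2],[0,0,0,0,0,0,0.2]]' 
python3 -m jog '[[0,0,0,0,0,-0.1,0.2],[0,0,0,0,0,0,0.2],[0,0,0,0,0,0,0.2],[0,0,0,0,0,0,0.2],[0,0,0,0,0,0,0.2]]'
```

```text
clock: 8.57
position: [0.5686, 0.0215, 0.133]
orientation: [[0.996, -0.092, 0.0], [-0.092, -0.996, -0.0], [0.0, 0.0, -1.0]]
wrist_force: [1.1, -0.3, -1.6]
gripper_width: 0.0499
finger_force: 42.1
clock: 9.2
position: [0.5686, 0.0214, 0.1318]
orientation: [[0.996, -0.092, 0.0], [-0.092, -0.996, -0.0], [0.0, 0.0, -1.0]]
wrist_force: [0.2, -0.5, -1.5]
gripper_width: 0.0495
finger_force: 42.1
```

```bash
python3 -m jog '[[0,0,0,0,0,-0.05,0.2],[0,0,0,0,0,0,0.2],[0,0,0,0,0,0,0.2],[0,0,0,0,0,0,0.2],[0,0,0,0,0,0,0.2]]' 
python3 -m jog '[[0,0,0,0,0,-0.05,0.2],[0,0,0,0,0,0,0.2],[0,0,0,0,0,0,0.2],[0,0,0,0,0,0,0.2],[0,0,0,0,0,0,0.2]]'
```

```text
clock: 9.82
position: [0.5687, 0.0214, 0.1317]
orientation: [[0.996, -0.092, 0.0], [-0.092, -0.996, -0.0], [0.0, 0.0, -1.0]]
wrist_force: [-2.9, -0.3, 6.4]
gripper_width: 0.0498
finger_force: 42.6
clock: 10.45
position: [0.5687, 0.0214, 0.1316]
orientation: [[0.996, -0.092, 0.0], [-0.092, -0.996, -0.0], [0.0, 0.0, -1.0]]
wrist_force: [-5.3, -0.4, 9.6]
gripper_width: 0.0496
finger_force: 43.4
```

Contact is at z≈0.1317. I'll back off 1 mm and slide along.

```bash
python3 -m jog '[[0,0,0,0,0,0.1,0.2],[0,0,0,1.2,-0.11,0,0.2],[0,0,0,1.2,-0.11,0,0.2],[0,0,0,1.2,-0.11,0,0.2],[0,0,0,1,-0.09,0,0.2]]' 
python3 -m jog '[[0,0,0,0.2,-0.02,0,0.2],[0,0,0,0,0,0,0.2],[0,0,0,0,0,0,0.2],[0,0,0,0,0,0,0.2],[0,0,0,0,0,0,0.2]]'
python3 -m jog '[[0,0,0,0.2,-0.02,0,0.2],[0,0,0,0,0,0,0.2],[0,0,0,0,0,0,0.2],[0,0,0,0,0,0,0.2],[0,0,0,0,0,0,0.2]]'
python3 -m jog '[[0,0,0,0.2,-0.02,0,0.2],[0,0,0,0,0,0,0.2],[0,0,0,0,0,0,0.2],[0,0,0,0,0,0,0.2],[0,0,0,0,0,0,0.2]]' | grep -v ori
```

```text
clock: 11.08
position: [0.6156, 0.0171, 0.1317]
orientation: [[0.996, -0.092, -0.0], [-0.092, -0.996, 0.0], [-0.0, -0.0, -1.0]]
wrist_force: [-1.8, 0.5, 3.7]
gripper_width: 0.0495
finger_force: 42.3
clock: 11.7
position: [0.6165, 0.017, 0.1318]
orientation: [[0.996, -0.092, -0.0], [-0.092, -0.996, -0.0], [-0.0, 0.0, -1.0]]
wrist_force: [0.6, 0.3, -0.8]
gripper_width: 0.0497
finger_force: 42.4
clock: 12.32
position: [0.6186, 0.0167, 0.1318]
orientation: [[0.996, -0.092, 0.0], [-0.092, -0.996, -0.0], [0.0, 0.0, -1.0]]
wrist_force: [-0.5, 0.2, 1.5]
gripper_width: 0.0494
finger_force: 42.3
clock: 12.95
position: [0.6207, 0.0166, 0.1318]
wrist_force: [0.8, -0.0, 0.0]
gripper_width: 0.0497
finger_force: 42.3
```

```bash
python3 -m jog '[[0,0,0,0.2,-0.02,0,0.2],[0,0,0,0,0,0,0.2],[0,0,0,0,0,0,0.2],[0,0,0,0,0,0,0.2],[0,0,0,0,0,0,0.2]]' | grep -v ori
python3 -m jog '[[0,0,0,0.2,-0.02,0,0.2],[0,0,0,0,0,0,0.2],[0,0,0,0,0,0,0.2],[0,0,0,0,0,0,0.2],[0,0,0,0,0,0,0.2]]' | grep -v ori
python3 -m jog '[[0,0,0,0.2,-0.02,0,0.2],[0,0,0,0,0,0,0.2],[0,0,0,0,0,0,0.2],[0,0,0,0,0,0,0.2],[0,0,0,0,0,0,0.2]]' | grep -v ori
python3 - <<'E'
from h import *
T=robot.snapshot("scene");cv2.imwrite("pics/s3.png",cv2.resize(T["img"][180:255,260:360],(800,600),interpolation=cv2.INTER_CUBIC))
E
```

```text
clock: 13.58
position: [0.6227, 0.0164, 0.1318]
wrist_force: [0.8, 0.8, 0.6]
gripper_width: 0.0499
finger_force: 42.3
clock: 14.2
position: [0.6247, 0.0161, 0.1318]
wrist_force: [0.7, -0.4, 0.8]
gripper_width: 0.0495
finger_force: 42.3
clock: 14.82
position: [0.6265, 0.016, 0.1318]
wrist_force: [-1.8, 0.2, 0.6]
gripper_width: 0.0496
finger_force: 42.3
```

View pics/s3.png

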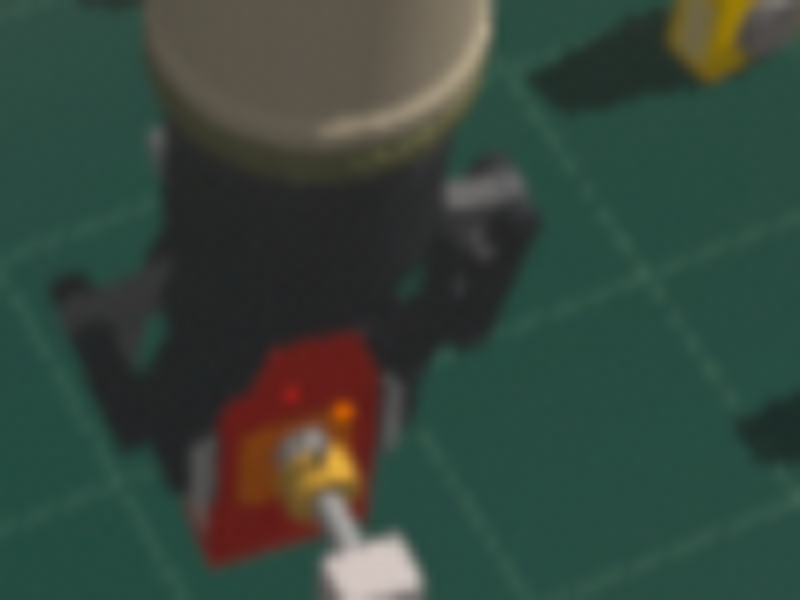

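Red's back is now at the pad, around crop (290,440), and the force is just starting. I'll keep pushing in small steps.

```bash
python3 -m jog '[[0,0,0,0.1,-0.01,0,0.2],[0,0,0,0,0,0,0.2],[0,0,0,0,0,0,0.2],[0,0,0,0,0,0,0.2],[0,0,0,0,0,0,0.2]]' | grep -E "pos|wri"
python3 -m jog '[[0,0,0,0.1,-0.01,0,0.2],[0,0,0,0,0,0,0.2],[0,0,0,0,0,0,0.2],[0,0,0,0,0,0,0.2],[0,0,0,0,0,0,0.2]]' | grep -E "pos|wri"
```

```text
position: [0.6275, 0.0159, 0.1318]
wrist_force: [-4.5, 0.8, 2.1]
position: [0.6285, 0.0158, 0.1318]
wrist_force: [-5.4, 0.8, 2.5]
```

```bash
python3 -m jog '[[0,0,0,0.1,-0.01,0,0.2],[0,0,0,0,0,0,0.2],[0,0,0,0,0,0,0.2],[0,0,0,0,0,0,0.2],[0,0,0,0,0,0,0.2]]' | grep -E "pos|wri"
for i in 1 2 3 4 5 6; do python3 -c "
from bench import robot
robot.snapshot('top');s=robot.sense();print(s['clock'],[round(float(v),2) for v in s['wrist_force']],s['position'][0])"; done
```

```text
position: [0.6293, 0.0157, 0.1318]
wrist_force: [-5.5, 0.7, 3.8]
16.8 [-6.2, 0.21, 3.99] 0.6292915325816588
16.85 [-6.68, 0.83, 3.21] 0.6292800184900222
16.9 [-6.37, 0.67, 3.09] 0.6292945082414871
16.95 [-6.35, -0.25, 3.48] 0.6292740812375025
17.0 [-6.19, 0.25, 4.41] 0.629283064502822
17.05 [-5.49, 0.49, 3.74] 0.6292755750963944
```

The force trend puts contact at about x=0.6253, so the pad is compressed about 4 mm. I'll release, rise and go to yellow.

```bash
python3 -m jog '[[0,0,0,0,0,0,0.7],[0,0,0,0,0,0,0.9],[0,0,0,0,0,0,1],[0,0,0,0,0,0,1],[0,0,0,0,0,2,1]]' | grep -E "clo|pos|wri|wid"
python3 -m jog '[[0,0,0,0,0,3,1],[0,0,0,0,0,4,1],[0,0,3,-3,5,0,1],[0,0,3,-3,5,0,1],[0,0,3,-3,5,0,1]]' | grep -E "clo|pos|wri|wid"
python3 -m jog '[[0,0,3,-3,5,0,1],[0,0,3,-3,5,0,1],[0,0,0.3,-0.9,2.2,-3,1],[0,0,0,0,0,-4,1],[0,0,0,0,0,0,1]]' | grep -E "clo|pos|ori|wid"
python3 - <<'E'
from h import *
T=robot.snapshot("scene");cv2.imwrite("pics/s4.png",cv2.resize(T["img"][130:280,250:450],(800,600),interpolation=cv2.INTER_CUBIC))
E
```

```text
clock: 17.68
position: [0.6287, 0.0155, 0.1511]
wrist_force: [-0.4, 0.1, 0.1]
gripper_width: 0.0852
clock: 18.3
position: [0.5388, 0.1673, 0.2237]
wrist_force: [0.6, -0.2, 0.2]
gripper_width: 0.0853
clock: 18.92
position: [0.4695, 0.287, 0.1508]
orientation: [[0.985, 0.174, -0.003], [0.174, -0.985, -0.002], [-0.003, 0.002, -1.0]]
gripper_width: 0.0853
```

View pics/s4.png

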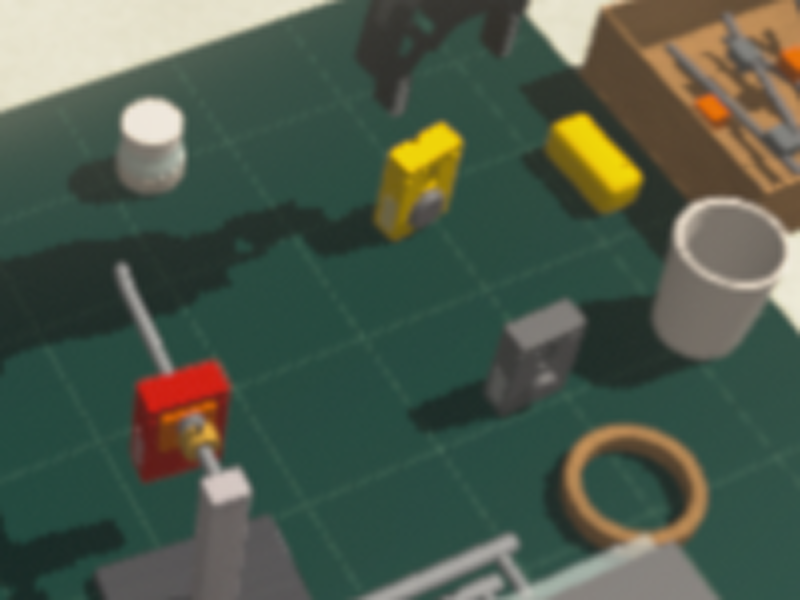

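Red hangs upright at (180,420) against the pad, and the gripper is above yellow at (425,145). Now to grasp yellow and carry it over.

```bash
python3 -m jog '[[0,0,0,0,0,-3,1],[0,0,0,0,0,-3,1],[0,0,0,0,0,-3,1],[0,0,0,0,0,-0.75,1],[0,0,0,0,0,0,1]]' 40| grep -E "clo|pos|wri|wid"
python3 -m jog '[[0,0,0,0,0,0,0.4],[0,0,0,0,0,0,0.3],[0,0,0,0,0,0,0.3],[0,0,0,0,0,0,0.2],[0,0,0,0,0,0,0.2]]' 40| grep -E "clo|pos|wri|wid|fing"
python3 -m jog '[[0,0,0,0,0,0,0.2],[0,0,0,0,0,2,0.2],[0,0,0,0,0,3,0.2],[0,0,0,0,0,4,0.2],[0,0,-3,0.1,-4.3,0,0.2]]' 40| grep -E "clo|pos|wri|wid"
python3 -m jog '[[0,0,-3,0.1,-4.3,0,0.2],[0,0,-3,0.1,-4.3,0,0.2],[0,0,-3,0.1,-4.3,0,0.2],[0,0,-3.3,0.1,-4.3,0,0.2],[0,0,0,0.1,-4.3,0,0.2]]' 
python3 -m jog '[[0,0,0,0,0,0,0.2],[0,0,0,0,0,0,0.2],[0,0,0,0,0,0,0.2],[0,0,0,0,0,0,0.2],[0,0,0,0,0,0,0.2]]'
python3 - <<'E'
from h import *
T=robot.snapshot("scene");cv2.imwrite("pics/s5.png",cv2.resize(T["img"][130:280,220:420],(800,600),interpolation=cv2.INTER_CUBIC))
E
```

```text
clock: 19.6
position: [0.4716, 0.2879, 0.0559]
wrist_force: [0.2, -0.2, 0.2]
gripper_width: 0.085
clock: 20.23
position: [0.4714, 0.288, 0.0555]
wrist_force: [-1.5, -1.9, 6.0]
gripper_width: 0.05
finger_force: 42.4
clock: 20.85
position: [0.4723, 0.2485, 0.149]
wrist_force: [0.4, -1.0, -1.8]
gripper_width: 0.0495
clock: 21.48
position: [0.4767, 0.0286, 0.1458]
orientation: [[0.996, -0.093, 0.001], [-0.093, -0.996, 0.0], [0.001, -0.0, -1.0]]
wrist_force: [1.0, 0.3, -2.4]
gripper_width: 0.0498
finger_force: 41.9
clock: 22.1
position: [0.4766, 0.0302, 0.1443]
orientation: [[0.996, -0.091, -0.0], [-0.091, -0.996, 0.0], [-0.0, 0.0, -1.0]]
wrist_force: [0.1, 0.6, -1.0]
gripper_width: 0.0494
finger_force: 42.0
```

View pics/s5.png

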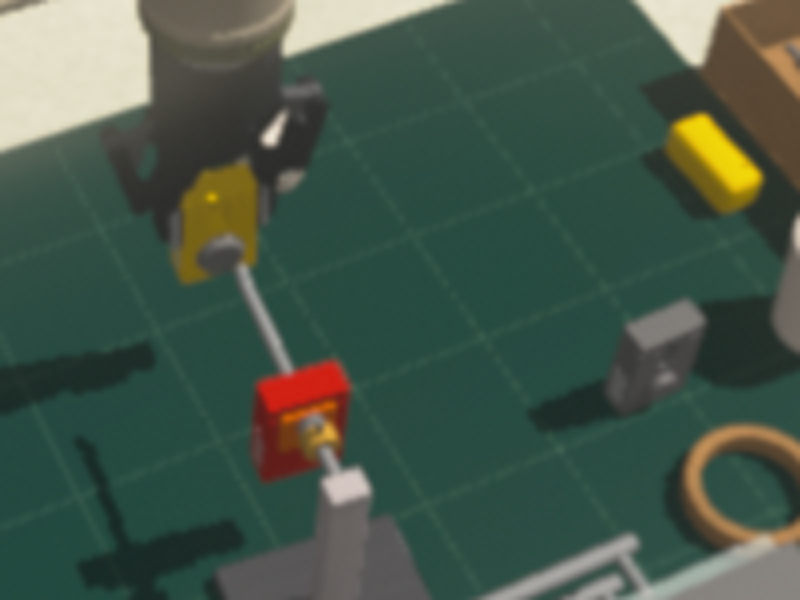

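Yellow is held upright with its boss facing the post, at (218,255). Now thread it.

```bash
python3 -m jog '[[0,0,-0.1,1,-0.13,-0.1,0.2],[0,0,0,1,-0.09,0,0.2],[0,0,0,1,-0.09,0,0.2],[0,0,0,1,-0.1,0,0.2],[0,0,0,1,-0.09,0,0.2]]' | grep -E "clo|pos|wri|wid"
python3 -m jog '[[0,0,0,1,-0.09,0,0.2],[0,0,0,1,-0.1,0,0.2],[0,0,0,1,-0.09,0,0.2],[0,0,0,1,-0.09,0,0.2],[0,0,0,0.1,0,-0.4,0.2]]'| grep -E "clo|pos|wri|wid"
python3 -m jog '[[0,0,0,0,0,-0.4,0.2],[0,0,0,0,0,-0.12,0.2],[0,0,0,0,0,0,0.2],[0,0,0,0,0,0,0.2],[0,0,0,0,0,0,0.2]]'| grep -E "clo|pos|wri|wid"
```

```text
clock: 22.78
position: [0.5274, 0.0246, 0.1433]
wrist_force: [-0.4, 1.1, -1.3]
gripper_width: 0.0493
clock: 23.4
position: [0.5684, 0.021, 0.1393]
wrist_force: [0.2, -0.3, -2.1]
gripper_width: 0.0497
clock: 24.02
position: [0.5677, 0.021, 0.1343]
wrist_force: [0.3, -0.3, -1.5]
gripper_width: 0.05
```

```bash
python3 -m jog '[[0,0,0,0,0,-0.05,0.2],[0,0,0,0,0,0,0.2],[0,0,0,0,0,0,0.2],[0,0,0,0,0,0,0.2],[0,0,0,0,0,0,0.2]]'| grep -E "clo|pos|wri"
python3 -m jog '[[0,0,0,0,0,-0.04,0.2],[0,0,0,0,0,0,0.2],[0,0,0,0,0,0,0.2],[0,0,0,0,0,0,0.2],[0,0,0,0,0,0,0.2]]'| grep -E "clo|pos|wri"
```

```text
clock: 24.65
position: [0.5676, 0.021, 0.1337]
wrist_force: [-0.2, -0.5, -1.3]
clock: 25.28
position: [0.5677, 0.021, 0.1334]
wrist_force: [-2.2, -0.6, 4.9]
```

```bash
python3 -m jog '[[0,0,0,0.4,-0.04,0.05,0.2],[0,0,0,0.8,-0.07,0,0.2],[0,0,0,0.8,-0.07,0,0.2],[0,0,0,0.6,-0.05,0,0.2],[0,0,0,0,0,0,0.2]]'| grep -E "clo|pos|wri"
python3 -m jog '[[0,0,0,0.2,-0.02,0,0.2],[0,0,0,0.2,-0.02,0,0.2],[0,0,0,0,0,0,0.2],[0,0,0,0,0,0,0.2],[0,0,0,0,0,0,0.2]]'| grep -E "clo|pos|wri"
python3 -m jog '[[0,0,0,0.2,-0.02,0,0.2],[0,0,0,0,0,0,0.2],[0,0,0,0,0,0,0.2],[0,0,0,0,0,0,0.2],[0,0,0,0,0,0,0.2]]'| grep -E "clo|pos|wri"
python3 -m jog '[[0,0,0,0.2,-0.02,0,0.2],[0,0,0,0,0,0,0.2],[0,0,0,0,0,0,0.2],[0,0,0,0,0,0,0.2],[0,0,0,0,0,0,0.2]]'| grep -E "clo|pos|wri"
```

```text
clock: 25.9
position: [0.5941, 0.0187, 0.1336]
wrist_force: [1.4, -0.7, -0.5]
clock: 26.52
position: [0.5975, 0.0183, 0.1337]
wrist_force: [1.1, 0.9, -0.9]
clock: 27.15
position: [0.5996, 0.0181, 0.1337]
wrist_force: [-0.2, 0.2, -1.6]
clock: 27.78
position: [0.6016, 0.0179, 0.1338]
wrist_force: [0.7, 0.4, -1.7]
```

```bash
python3 -m jog '[[0,0,0,0.15,-0.01,0,0.2],[0,0,0,0,0,0,0.2],[0,0,0,0,0,0,0.2],[0,0,0,0,0,0,0.2],[0,0,0,0,0,0,0.2]]'| grep -E "clo|pos|wri"
python3 -m jog '[[0,0,0,0.1,-0.01,0,0.2],[0,0,0,0,0,0,0.2],[0,0,0,0,0,0,0.2],[0,0,0,0,0,0,0.2],[0,0,0,0,0,0,0.2]]'| grep -E "clo|pos|wri"
python3 -m jog '[[0,0,0,0.1,-0.01,0,0.2],[0,0,0,0,0,0,0.2],[0,0,0,0,0,0,0.2],[0,0,0,0,0,0,0.2],[0,0,0,0,0,0,0.2]]'| grep -E "clo|pos|wri"
python3 -m jog '[[0,0,0,0.1,-0.01,0,0.2],[0,0,0,0,0,0,0.2],[0,0,0,0,0,0,0.2],[0,0,0,0,0,0,0.2],[0,0,0,0,0,0,0.2]]'| grep -E "clo|pos|wri"
```

```text
clock: 28.4
position: [0.6031, 0.0178, 0.1337]
wrist_force: [0.4, -0.4, -2.2]
clock: 29.02
position: [0.604, 0.0178, 0.1337]
wrist_force: [-3.1, 1.0, -1.5]
clock: 29.65
position: [0.605, 0.0176, 0.1337]
wrist_force: [-3.8, 1.3, -0.0]
clock: 30.28
position: [0.606, 0.0176, 0.1337]
wrist_force: [-4.3, 2.8, -0.8]
```

```bash
python3 -m jog '[[0,0,0,0.1,-0.015,0,0.2],[0,0,0,0,0,0,0.2],[0,0,0,0,0,0,0.2],[0,0,0,0,0,0,0.2],[0,0,0,0,0,0,0.2]]'| grep -E "clo|pos|wri"
for i in 1 2 3 4 5 6; do python3 -c "
from bench import robot
robot.snapshot('top');s=robot.sense();print(s['clock'],[round(float(v),2) for v in s['wrist_force']],s['position'][0])"; done
```

```text
clock: 30.9
position: [0.6068, 0.0175, 0.1336]
wrist_force: [-5.5, 1.7, -0.2]
30.95 [-5.65, 2.09, 0.92] 0.6067668409309067
31.0 [-5.71, 2.37, 0.45] 0.6067749540410782
31.05 [-5.66, 1.96, -0.06] 0.6067919623885658
31.1 [-5.46, 2.82, 0.79] 0.6067826079931449
31.15 [-6.1, 2.13, 0.74] 0.606791293088556
31.2 [-5.63, 2.25, 0.96] 0.6067671167447035
```

```bash
python3 -m jog '[[0,0,0,0.06,-0.01,0,0.2],[0,0,0,0,0,0,0.2],[0,0,0,0,0,0,0.2],[0,0,0,0,0,0,0.2],[0,0,0,0,0,0,0.2]]'| grep -E "clo|pos|wri"
python3 -m jog '[[0,0,0,0,0,0,0.7],[0,0,0,0,0,0,0.9],[0,0,0,0,0,0,1],[0,0,0,0,0,0,1],[0,0,0,0,0,2,1]]' | grep -E "clo|pos|wri|wid"
python3 -m jog '[[0,0,0,0,0,3,1],[0,0,0,0,0,4,1],[0,0,-2,-2.5,-5.2,0,1],[0,0,-2,-2.5,-5.2,0,1],[0,0,-2,-2.5,-5.2,0,1]]' | grep -E "clo|pos|wri|wid"
python3 -m jog '[[0,0,-2,-2.5,-5.2,0,1],[0,0,-1.7,-2.5,-5.1,0,1],[0,0,0,-2.6,-5,0,1],[0,0,0,0,0,-4,1],[0,0,0,0,0,-3,1]]' | grep -E "clo|pos|ori|wid"
python3 - <<'E'
from h import *
T=robot.snapshot("scene");cv2.imwrite("pics/s6.png",cv2.resize(T["img"][170:290,130:340],(800,457),interpolation=cv2.INTER_CUBIC))
E
```

```text
clock: 31.82
position: [0.6072, 0.0175, 0.1336]
wrist_force: [-6.6, 2.1, -0.3]
clock: 32.45
position: [0.6069, 0.0171, 0.1532]
wrist_force: [0.4, 0.7, -0.8]
gripper_width: 0.0854
clock: 33.08
position: [0.5321, -0.1403, 0.2255]
wrist_force: [-0.1, -1.3, -0.1]
gripper_width: 0.0856
clock: 33.7
position: [0.4566, -0.2926, 0.1542]
orientation: [[0.965, -0.262, 0.001], [-0.262, -0.965, -0.001], [0.002, 0.0, -1.0]]
gripper_width: 0.0853
```

View pics/s6.png

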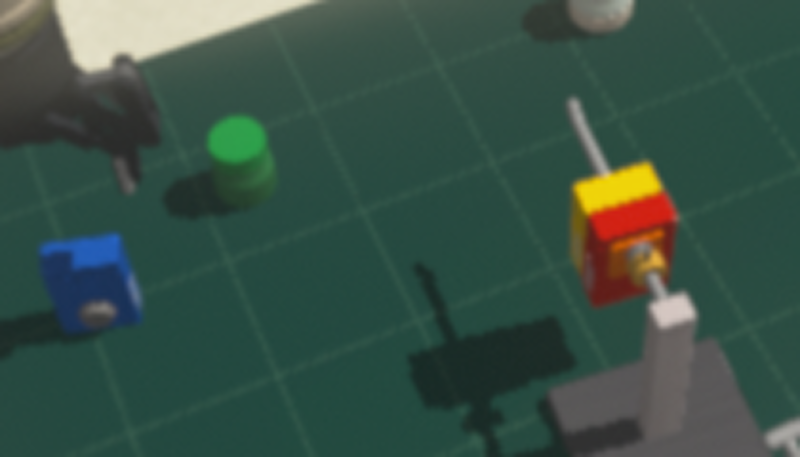

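Yellow sits flush on red at (620,200). Now blue.

```bash
python3 -m jog '[[0,0,0,0,0,-3,1],[0,0,0,0,0,-3,1],[0,0,0,0,0,-3,1],[0,0,0,0,0,-0.75,1],[0,0,0,0,0,0,1]]' 40| grep -E "clo|pos|wri|wid"
python3 -m jog '[[0,0,0,0,0,0,0.4],[0,0,0,0,0,0,0.3],[0,0,0,0,0,0,0.3],[0,0,0,0,0,0,0.2],[0,0,0,0,0,0,0.2]]' 40| grep -E "clo|pos|wri|wid|fing"
python3 -m jog '[[0,0,0,0,0,0,0.2],[0,0,0,0,0,2,0.2],[0,0,0,0,0,3,0.2],[0,0,0,0,0,3.9,0.2],[0,0,2,0.2,5.3,0,0.2]]' 40| grep -E "clo|pos|wri|wid"
python3 -m jog '[[0,0,2,0.2,5.4,0,0.2],[0,0,2,0.2,5.4,0,0.2],[0,0,2,0.2,5.4,0,0.2],[0,0,1.7,0.2,5.4,0,0.2],[0,0,0,0.4,5.3,0,0.2]]' | grep -E "clo|pos|wri|wid"
python3 -m jog '[[0,0,0,0,0,0,0.2],[0,0,0,0,0,0,0.2],[0,0,0,0,0,0,0.2],[0,0,0,0,0,0,0.2],[0,0,0,0,0,0,0.2]]'
python3 - <<'E'
from h import *
T=robot.snapshot("scene");cv2.imwrite("pics/s7.png",cv2.resize(T["img"][130:280,220:420],(800,600),interpolation=cv2.INTER_CUBIC))
E
```

```text
clock: 34.38
position: [0.4573, -0.292, 0.0574]
wrist_force: [-0.3, 0.1, 0.2]
gripper_width: 0.0852
clock: 35.0
position: [0.4574, -0.2921, 0.0574]
wrist_force: [0.1, 0.3, 6.4]
gripper_width: 0.0498
finger_force: 42.2
clock: 35.62
position: [0.4597, -0.2423, 0.1485]
wrist_force: [1.0, 1.2, -2.0]
gripper_width: 0.0493
clock: 36.25
position: [0.4705, 0.0319, 0.1457]
wrist_force: [0.5, -1.4, -1.3]
gripper_width: 0.0496
clock: 36.88
position: [0.4707, 0.0297, 0.1453]
orientation: [[0.995, -0.095, 0.0], [-0.095, -0.995, -0.0], [0.0, 0.0, -1.0]]
wrist_force: [-0.3, -0.3, -0.9]
gripper_width: 0.0496
finger_force: 41.9
```

View pics/s7.png

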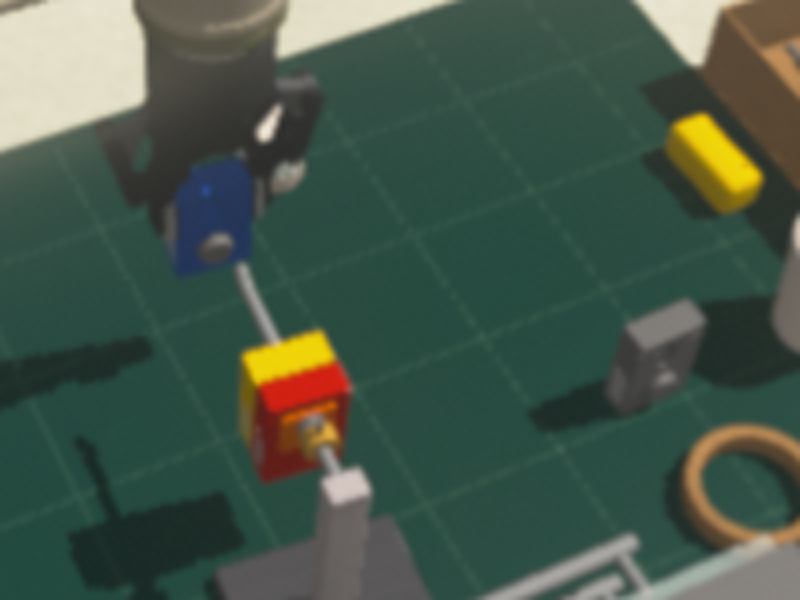

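Blue is held upright with its boss at (215,248) facing the stack. Threading it now.

```bash
python3 -m jog '[[0,0,0.1,1,-0.02,0,0.2],[0,0,0,1,-0.09,0,0.2],[0,0,0,1,-0.09,0,0.2],[0,0,0,1,-0.1,0,0.2],[0,0,0,1,-0.09,0,0.2]]' | grep -E "clo|pos|wri|wid"
python3 -m jog '[[0,0,0,1,-0.09,0,0.2],[0,0,0,1,-0.1,0,0.2],[0,0,0,1,-0.09,0,0.2],[0,0,0,0.9,-0.08,0,0.2],[0,0,0,0,0,0,0.2]]'| grep -E "clo|pos|wri|wid"
python3 -m jog '[[0,0,0,0,0,-0.4,0.2],[0,0,0,0,0,-0.45,0.2],[0,0,0,0,0,0,0.2],[0,0,0,0,0,0,0.2],[0,0,0,0,0,0,0.2]]'
```

```text
clock: 37.55
position: [0.5214, 0.0263, 0.1451]
wrist_force: [0.4, 0.3, 0.1]
gripper_width: 0.0499
clock: 38.17
position: [0.5602, 0.0227, 0.1451]
wrist_force: [-0.5, -0.2, -1.1]
gripper_width: 0.0498
clock: 38.8
position: [0.5598, 0.0227, 0.1369]
orientation: [[0.996, -0.092, 0.0], [-0.092, -0.996, -0.0], [0.0, 0.0, -1.0]]
wrist_force: [0.6, -0.2, -0.7]
gripper_width: 0.0498
finger_force: 41.9
```

```bash
python3 -m jog '[[0,0,0,0,-0.07,-0.1,0.2],[0,0,0,0,0,0,0.2],[0,0,0,0,0,0,0.2],[0,0,0,0,0,0,0.2],[0,0,0,0,0,0,0.2]]'| grep -E "clo|pos|wri"
python3 -m jog '[[0,0,0,0,0,-0.05,0.2],[0,0,0,0,0,0,0.2],[0,0,0,0,0,0,0.2],[0,0,0,0,0,0,0.2],[0,0,0,0,0,0,0.2]]'| grep -E "clo|pos|wri"
```

```text
clock: 39.42
position: [0.5597, 0.022, 0.1358]
wrist_force: [-0.3, -0.0, -0.9]
clock: 40.05
position: [0.5598, 0.0221, 0.1354]
wrist_force: [-1.1, 0.0, 2.6]
```

```bash
python3 -m jog '[[0,0,0,0.2,-0.02,0.04,0.2],[0,0,0,0.6,-0.06,0,0.2],[0,0,0,0.5,-0.05,0,0.2],[0,0,0,0.3,-0.02,0,0.2],[0,0,0,0,0,0,0.2]]'| grep -E "clo|pos|wri"
python3 -m jog '[[0,0,0,0.2,-0.02,0,0.2],[0,0,0,0,0,0,0.2],[0,0,0,0,0,0,0.2],[0,0,0,0,0,0,0.2],[0,0,0,0,0,0,0.2]]'| grep -E "clo|pos|wri"
python3 -m jog '[[0,0,0,0.2,-0.02,0,0.2],[0,0,0,0,0,0,0.2],[0,0,0,0,0,0,0.2],[0,0,0,0,0,0,0.2],[0,0,0,0,0,0,0.2]]'| grep -E "clo|pos|wri"
python3 -m jog '[[0,0,0,0.15,-0.01,0,0.2],[0,0,0,0,0,0,0.2],[0,0,0,0,0,0,0.2],[0,0,0,0,0,0,0.2],[0,0,0,0,0,0,0.2]]'| grep -E "clo|pos|wri"
```

```text
clock: 40.67
position: [0.5759, 0.0205, 0.1355]
wrist_force: [0.8, 0.4, 0.3]
clock: 41.3
position: [0.5777, 0.0203, 0.1357]
wrist_force: [0.7, -0.3, -1.7]
clock: 41.92
position: [0.5797, 0.0201, 0.1356]
wrist_force: [0.2, -0.1, -0.7]
clock: 42.55
position: [0.5812, 0.02, 0.1356]
wrist_force: [-0.1, -0.9, -0.8]
```

```bash
python3 -m jog '[[0,0,0,0.1,-0.01,0,0.2],[0,0,0,0,0,0,0.2],[0,0,0,0,0,0,0.2],[0,0,0,0,0,0,0.2],[0,0,0,0,0,0,0.2]]'| grep -E "clo|pos|wri"
python3 -m jog '[[0,0,0,0.1,-0.01,0,0.2],[0,0,0,0,0,0,0.2],[0,0,0,0,0,0,0.2],[0,0,0,0,0,0,0.2],[0,0,0,0,0,0,0.2]]'| grep -E "clo|pos|wri"
python3 -m jog '[[0,0,0,0.1,-0.01,0,0.2],[0,0,0,0,0,0,0.2],[0,0,0,0,0,0,0.2],[0,0,0,0,0,0,0.2],[0,0,0,0,0,0,0.2]]'| grep -E "clo|pos|wri"
```

```text
clock: 43.18
position: [0.5821, 0.0199, 0.1356]
wrist_force: [-3.1, -0.6, -0.8]
clock: 43.8
position: [0.5831, 0.0198, 0.1356]
wrist_force: [-5.0, -1.1, -0.9]
clock: 44.42
position: [0.584, 0.0198, 0.1356]
wrist_force: [-5.9, -0.7, -0.3]
```

```bash
python3 -m jog '[[0,0,0,0.1,-0.01,0,0.2],[0,0,0,0,0,0,0.2],[0,0,0,0,0,0,0.2],[0,0,0,0,0,0,0.2],[0,0,0,0,0,0,0.2]]'| grep -E "clo|pos|wri"
for i in 1 2 3 4; do python3 -c "
from bench import robot
robot.snapshot('top');s=robot.sense();print([round(float(v),2) for v in s['wrist_force']],s['position'][0])"; done
python3 -m jog '[[0,0,0,0.06,-0.01,0,0.2],[0,0,0,0,0,0,0.2],[0,0,0,0,0,0,0.2],[0,0,0,0,0,0,0.2],[0,0,0,0,0,0,0.2]]'| grep -E "clo|pos|wri"
for i in 1 2 3 4; do python3 -c "
from bench import robot
robot.snapshot('top');s=robot.sense();print([round(float(v),2) for v in s['wrist_force']],s['position'][0])"; done
```

```text
clock: 45.05
position: [0.5848, 0.0196, 0.1355]
wrist_force: [-7.0, 0.2, -0.1]
[-6.86, -1.74, 0.13] 0.5848016057767843
[-6.3, -1.66, 0.79] 0.58476838434866
[-6.54, -1.43, 0.41] 0.5847775119323914
[-5.7, -0.73, 0.04] 0.5847722625909862
clock: 45.88
position: [0.5852, 0.0195, 0.1355]
wrist_force: [-8.3, -0.8, 0.3]
[-8.06, -1.92, 0.81] 0.5851844566843595
[-6.93, -0.7, 0.78] 0.5851795489267353
[-8.38, -0.6, 0.6] 0.5852046447460356
[-7.69, -0.4, 2.1] 0.5852163883242448
```

Force and geometry both say about half travel (3.6 to 4 mm). Release, lift clear and check.

```bash
python3 -m jog '[[0,0,0,0,0,0,0.7],[0,0,0,0,0,0,0.9],[0,0,0,0,0,0,1],[0,0,0,0,0,0,1],[0,0,0,0,0,2,1]]' | grep -E "clo|pos|wri|wid"
python3 -m jog '[[0,0,0,0,0,3,1],[0,0,0,0,0,4,1],[0,0,0,-3,-5,0,1],[0,0,0,-3,-5,0,1],[0,0,0,-3,-5,0,1]]' | grep -E "clo|pos|wri|wid"
python3 -m jog '[[0,0,0,0,-5,0,1],[0,0,0,0,0,0,1],[0,0,0,0,0,0,1],[0,0,0,0,0,0,1],[0,0,0,0,0,0,1]]' | grep -E "clo|pos|wri|wid"
python3 - <<'E'
from h import *
S=robot.snapshot("scene");T=robot.snapshot("top")
f=lambda a,w,h:cv2.resize(a,(w,h),interpolation=cv2.INTER_CUBIC)
cv2.imwrite("pics/s8.png",np.hstack([f(S["img"][175:265,260:350],400,400),f(T["img"][140:220,225:305],400,400)]))
E
```

```text
clock: 46.7
position: [0.585, 0.0194, 0.1551]
wrist_force: [0.9, -0.1, 1.0]
gripper_width: 0.0853
clock: 47.32
position: [0.4951, -0.1318, 0.2274]
wrist_force: [1.4, -0.3, 0.8]
gripper_width: 0.0851
clock: 47.95
position: [0.4961, -0.1794, 0.2258]
wrist_force: [-0.2, -0.1, 0.1]
gripper_width: 0.0856
```

View pics/s8.png

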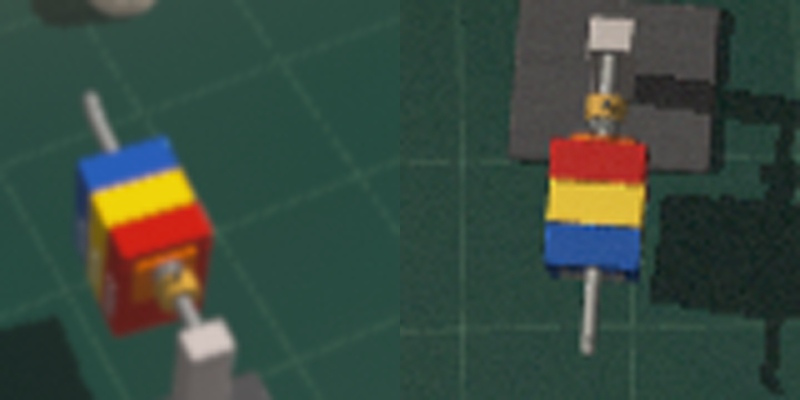

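The final picture shows red at (600,160), yellow at (597,200) and blue at (594,245) on the arm, flush and upright against the pad, with the robot clear.

```bash
python3 -c "
from bench import robot
print(robot.sign_off())"
```

```text
the job is handed in; nothing more can be done
None
```

Red, yellow and blue hang upright and flush on the hook arm, each pushed until the pad gave an estimated half of its travel and then let go; I touched nothing else, and handed the job in at about 48 s with no verdict returned.

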